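Load a drilling jig with a hinged bushing plate

TASK

Load the drilling jig: lift its hinged bushing plate by the ball knob and swing it right back past its balance point so that it stays open on its own. With the plate standing open, lay the flat wooden blank in the nest between the dowel pins and press it down so that it sits level on its rests, snapped in behind the sprung roller. Then bring the bushing plate down over it by the knob, without letting it drop, and leave it fully closed.

Things in the scene. Friction and masses are not known exactly. Their poses are not given: they have to be found in the camera images.
- jig: drilling jig, screwed to the bench: plywood base 18 mm thick, x -65 to +115, y -175 to +145 mm. Origin: underside of the base (bench height) below the nest centre. x points to the hinge (to the robot's right), y along the nest away from the robot, z up (yaw -1.57 +- 0.22). The base is bare at |y| < 35 mm from x = -65 to +70: fingers holding the blank by its middle fit there.
- jig_nest (a point): nest centre, 26 mm above the bench, axes as the jig: the blank's origin belongs here, its long side along jig y. The blank lies on two strips (y = -96, +96, 18 mm wide, tops 26 mm above the bench) between four steel side dowels, 12 mm thick, domed tops 42 mm above the bench, at x = -38/+38, y = -85/+85: 64 mm free between them for the 60 mm blank.
- end_stop (a point): the two end dowels (12 mm thick, x = -16 and +16, domed tops 42 mm above the bench): this point is midway between them, at y = +110 mm where their faces meet the blank's end, at the height of their tops. Axes as the jig.
- roller_rest (a point): centre of the sprung steel roller (24 mm diameter, 20 mm wide, axis along x) in its rest place: y = -119.5 mm, 31 mm above the bench. It sticks 2.5 mm into the nest and can be pushed out 10 mm toward -y. A blank just laid down stays on top of it with this end about 12 mm too high.
- roller_end (a point): point on the top of the seated blank 15 mm from its end at the roller (y = -95, 46 mm above the bench), axes as the jig. Pressing the blank down here with 2 to 4 N (twice that at its middle) makes the roller give way and shove the blank against the end dowels. If the far end then hangs on those dowels by friction, press the middle as well.
- leaf (a joint): angle of the bushing plate (aluminium, 113 x 120 x 8 mm, 0.4 kg): 0 closed and level on its rest buttons, underside 48 mm above the bench, 2 mm above a seated blank; grows as it opens up and over toward jig +x. It swings freely: below 1.57 (upright) it falls shut, past that it falls back onto its stops at 1.92 and stays. Dropped shut from more than 25 mm at the knob it slams.
- leaf_hinge (a point): middle of the plate's hinge axis, 52 mm above the bench at jig x = +80 mm; the axis lies along jig y. Fixed to the jig, axes as the jig.
- leaf_knob (a point): centre of the black ball knob (28 mm diameter) on a 9 mm stud, 170 mm from the hinge axis, 45 mm beyond the plate's edge; moves with the plate. Closed: jig x = -90 mm, 52 mm above the bench; open: x = +138 mm, 212 mm up. Held from above, fingers closing along the hinge axis, it turns between them as the plate swings. 2 to 3 N lift it.
- blank: the blank: plain flat timber 60 mm (x) x 220 mm (y) x 20 mm (z), about 0.14 kg, flat on the bench left or right of the jig, long side roughly away from the robot. Origin: centre of its underside. Either end may face the roller. The only piece of wood that fills the nest.
- sanding_block: bystander: brown sanding block 62 x 113 x 35 mm on the other side of the jig from the blank. Origin: centre of its underside. Not needed.

How it is judged:
By the outcome, as a careful person would: the job done as asked, in the order asked, and still so for the second after the job is handed in, with the robot touching nothing.
It also fails if it takes over 72 s, if anything falls off the work surface, if the arm or the gripper's body presses on something with over 40 N, if the wrist force passes 120 N, or if a joint passes its speed limit or range.

ROBOT

A 6-joint arm with a two-finger parallel gripper is mounted at the origin on a cart in front of the work surface, level with it; the furniture and walls round the work are solid. World frame = base frame: x ahead of the robot, y to its left, z up, the work surface at z = 0. Lengths are in m, angles in degrees, forces in N, time in s.
With the tool pointing down it reaches from about 0.3 to 0.75 m from the base axis. Payload 8.5 kg.
Tool frame: the origin (TCP) lies at the very end of the fingers, on their centre line; the grasp point (between the pads) lies 19 mm behind it; z points along the fingers, y is the line along which they close (so a half turn about z gives the same grasp; the last joint's range is limited). The gripper opens to 85 mm and grips with 20 to 120 N. Pads are 22 mm wide; open, the fingers measure 114 mm over their backs; the gripper's body (76 mm by 85 mm) begins 54 mm behind the grasp point. The pads swing forward as they close: fully open they stand 13 mm farther back than shut.
Start: joints at [64.269, 21.807, 74.336, -0, 83.858, -12.336], TCP at [0.127, 0.535, 0.231] pointing down, gripper open.
Joint ranges: [-178.18, 178.18], [-50.72, 133.34], [12.68, 142.11], [-81.47, 261.47], [9.98, 163.14], [-165.26, 165.26]. Speed limits (degrees/s): [136.94, 136.94, 180, 180, 180, 180].

INTERFACE

Orientations are given as a 3x3 rotation matrix whose columns are the frame's x, y, z axes.
In Python, from rig import env, optics, spotter gives the robot as it stands.
- The arm moves only by the shell command python3 -m crank 'ROWS' [FORCE]. ROWS is JSON, one flat list of numbers, 5 for each row, row after row: the finger opening in cm, from 0 to 8.54, then the shift along the tool's x, y, z in cm, then the turn about the tool's z in rad. A call has exactly 8 rows; each row shifts and turns the commanded pose from where the row before left it, along the tool's axes as they then stand; what a row does not reach is not made up. A row lasts 1/12 s, in which the tool goes at most 41.7 mm and 7.16 degrees, less where a joint would pass 70% of its speed; a pose out of reach is approached as far as the arm can. A call is refused whole if a number of a shift passes 4.17 or a number of a turn 0.125, either way. A call with a gripper value outside its range is refused whole. The fingers move at their own pace and stop on an object; FORCE is the grip in N (left out, the last holds). Time passes only in rows, so rows that do not move let the fingers close, or fill a call up. It gives the time, the measured TCP pose, the force, the opening and the grip force at its end, in the units of the state.
- env.observe(): the state, without advancing time (a new reading comes with each control period).
- optics.get_image(name): name is "scene" or "top"; returns a dict with "color" (384x512x3 uint8, red, green, blue), "intrinsics" (3x3 intrinsics, pixels), "distortion" ([k1, k2, p1, p2, k3] as OpenCV has them; the pictures are not rectified), "pose" (4x4, takes a point from camera to world coordinates). Camera axes: x right, y up, looking along -z (the intrinsics and any distortion apply to the point x, -y, -z); pixel columns grow to the right and rows downward; lengths in m; the calibration is good to about 2 mm. A picture is of the moment at which its call begins. There is no depth.
- env.close_job(): hands the job in; it is judged then, once.
Trained networks look in a picture, given as the dict that the camera call returned (one of the last four; its "shot" number tells which), for a name from the list of things; names that differ only in an ending like _2 or _b are one class to them, and where a whole thing is asked for, a point or a joint stands for the part that bears it (a point fixed in the world has none). Each returns a list of dicts, best first, with "score" (0 to 1); they miss things now and then, are a little off and sometimes report something else, mostly with a low value. They report only what shows in the picture. A call takes as long as a camera call.
- spotter.look_for(picture, query): "at" ([column, row] as shares, 0 to 1, of the picture: columns of its width, rows of its height, amid what is visible of it).
The state is a dict: "time_s": time; "q": joint angles; "qvel": joint speeds; "joint_efforts": joint torques, N m; "position": TCP position; "tool_rot": TCP orientation; "ft_force": force on the tool from outside, world axes, zero at the start; "wrist_torque": the same for the moment, N m; "grip_width": finger opening in m; "gripper_force": force on a finger pad.
Only numpy, scipy, OpenCV 4.12 (cv2) and the standard library are available. Lean on these libraries where they do the work, as an engineer would, in place of code of your own. Each camera call takes 0.05 s, during which the arm holds its last target. There are 200 camera calls.

## Working session

There is one attempt and no reset: what is moved stays moved. The work goes in short steps, Python scripts to look and compute and a shell command to move; the robot and the scene stay as the last step left them, time stands still between calls to the robot, and variables do not carry over. Pictures are saved under pics/ and viewed, at most 10 in all, crops included, and the job is handed in when it is done.

```bash
mkdir -p pics; ls
cat > h.py <<'E'
import numpy as np, cv2
from rig import env, optics, spotter
def ray(im,px):
    K=np.array(im["intrinsics"]);d=np.array(im["distortion"]);P=np.array(im["pose"])
    u=cv2.undistortPoints(np.array([[px]],float),K,d)[0,0]
    v=P[:3,:3]@np.array([u[0],-u[1],-1]);return P[:3,3],v
def onz(im,px,z):
    o,v=ray(im,px);return o+v*(z-o[2])/v[2]
def proj(im,X):
    K=np.array(im["intrinsics"]);d=np.array(im["distortion"]);P=np.array(im["pose"])
    c=(np.atleast_2d(X)-P[:3,3])@P[:3,:3];c=c*[1,-1,-1]
    return cv2.projectPoints(c,np.zeros(3),np.zeros(3),K,d)[0][:,0]
def find(im,q,n=2):
    h,w=im["color"].shape[:2]
    return [(round(r["score"],2),np.array(r["at"])*[w,h]) for r in spotter.look_for(im,q)[:n]]
def save(im,n): cv2.imwrite("pics/"+n+".png",im["color"][:,:,::-1])
def tri(a,pa,b,pb):
    o,v=ray(a,pa);p,w=ray(b,pb);s=np.linalg.lstsq(np.c_[v,-w],p-o,rcond=None)[0]
    A,B=o+v*s[0],p+w*s[1];return (A+B)/2,np.linalg.norm(A-B)
E
python3 - <<'E'
from h import *
np.set_printoptions(precision=4,suppress=True)
t=optics.get_image("top");s=optics.get_image("scene");save(t,"t0");save(s,"s0")
print(np.array(t["pose"]),np.array(s["pose"]))
for q in "jig jig_nest end_stop roller_rest roller_end leaf_hinge leaf_knob blank sanding_block".split():
    a,b=find(t,q),find(s,q);print(q,a,b)
    if a and b: print("   tri",tri(t,a[0][1],s,b[0][1]))
o=env.observe();print(o["time_s"],o["position"],o["tool_rot"],o["ft_force"])
E
```

```text
pics
[[-0.0122  0.9902 -0.1389  0.4039]
 [-0.9999 -0.0119  0.003  -0.0095]
 [ 0.0013  0.1389  0.9903  1.1344]
 [ 0.      0.      0.      1.    ]] [[ 0.7331  0.3601 -0.577  -0.1301]
 [-0.68    0.4014 -0.6136 -0.7429]
 [ 0.0106  0.8422  0.5391  0.7104]
 [ 0.      0.      0.      1.    ]]
jig [(0.79, array([276.1216, 206.4   ])), (0.38, array([277.2992, 198.9888]))] [(0.71, array([266.1888, 223.7184]))]
   tri (array([ 0.5287, -0.0824,  0.0084]), np.float64(0.003594463870973746))
jig_nest [(0.73, array([279.9104, 203.712 ]))] []
end_stop [(0.81, array([280.8832, 206.5152]))] [(0.71, array([262.2976, 227.2896]))]
   tri (array([ 0.5196, -0.0903,  0.0053]), np.float64(0.018978635444134986))
roller_rest [(0.85, array([276.8896, 207.0912]))] [(0.78, array([263.4752, 229.4016]))]
   tri (array([ 0.5245, -0.0826, -0.0112]), np.float64(0.007122243581115493))
roller_end [(0.95, array([280.0128, 205.9008]))] [(0.79, array([264.9088, 224.7168]))]
   tri (array([ 0.5246, -0.09  ,  0.012 ]), np.float64(0.009529468675086908))
leaf_hinge [(0.92, array([282.2144, 206.7072]))] [(0.94, array([266.9056, 228.096 ]))]
   tri (array([ 0.524 , -0.0983,  0.0033]), np.float64(0.006995906642433972))
leaf_knob [(0.91, array([276.8896, 198.7968]))] [(0.67, array([268.288 , 210.2016]))]
   tri (array([ 0.5438, -0.0799,  0.0531]), np.float64(0.0037257702847085803))
blank [(0.81, array([381.0816, 230.4   ]))] []
sanding_block [(0.71, array([146.0224, 219.3024]))] [(0.88, array([186.9824, 176.7936])), (0.74, array([261.2224, 226.4064]))]
   tri (array([0.4937, 0.3162, 0.0248]), np.float64(0.007836077756669117))
1.0 [0.1274 0.535  0.2313] [[-0.9728  0.2317  0.    ]
 [ 0.2317  0.9728 -0.    ]
 [-0.     -0.     -1.    ]] [-0.6993 -0.6141 -0.1559]
```

View pics/t0.png

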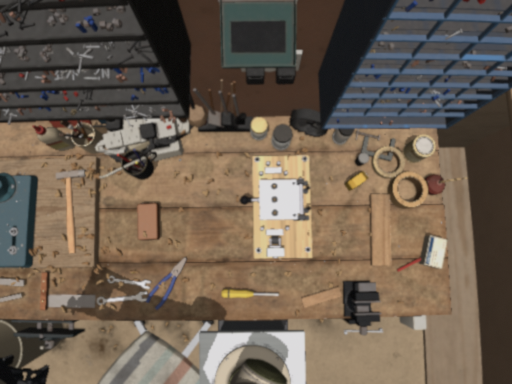

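View pics/s0.png

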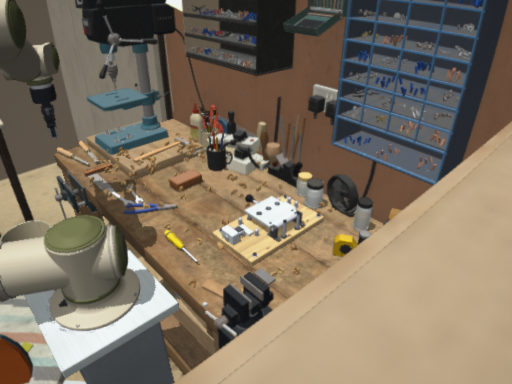

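The top view shows the jig at about (281,207), the knob at its left at (246,200), the blank on the right at (381,230) and the sanding block at (148,221). The scene view shows the jig with its plate closed, and hides the blank. I'll measure finer.

Run:
```python
import cv2,numpy as np
i=cv2.imread("pics/t0.png")
a=cv2.resize(i[145:270,235:400],None,fx=4.8,fy=4.8,interpolation=cv2.INTER_CUBIC)
cv2.imwrite("pics/t0c.png",a)
```

```text
(no output)
```

View pics/t0c.png

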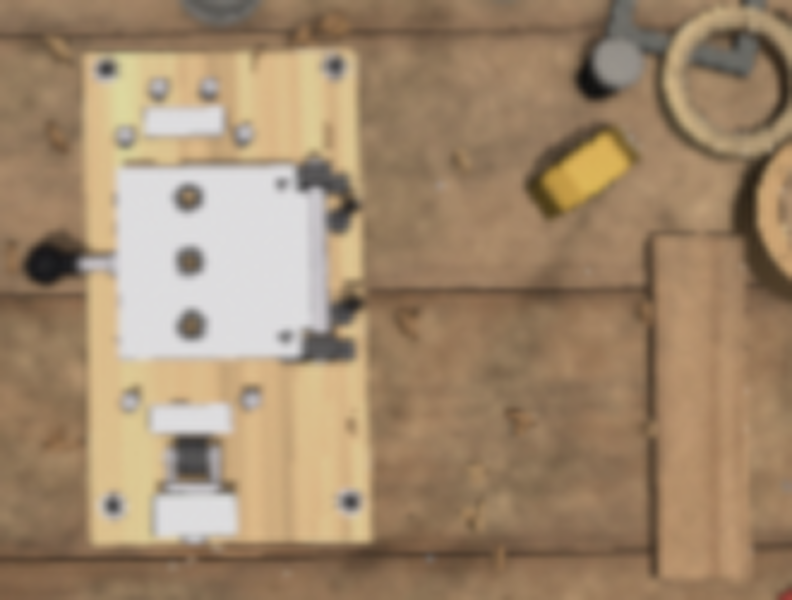

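The crop shows the dowel tops, base corners, knob (47,264) and the blank's corners clearly. I'll fit poses by reprojection.

```bash
cat > fit.py <<'E'
from h import *
from scipy.optimize import least_squares
np.set_printoptions(precision=4,suppress=True)
t=optics.get_image("top");s=optics.get_image("scene")
U=lambda p:(np.array(p,float)+.5)/4.8-.5+[235,145]
def fit(obj,pix,x0,w=None):
    def T(x): c,n=np.cos(x[2]),np.sin(x[2]);return obj@np.array([[c,-n,0],[n,c,0],[0,0,1]]).T+[x[0],x[1],0]
    r=least_squares(lambda x:(proj(t,T(x))-pix).ravel(),x0,loss="soft_l1",f_scale=.5);print(r.x,(r.fun.reshape(-1,2)));return r.x,T
obj=np.array([[-16,116,42],[16,116,42],[-38,85,42],[38,85,42],[-38,-85,42],[38,-85,42],[-90,0,52],[-65,145,18],[115,145,18],[115,-175,18],[-65,-175,18]])/1e3
pix=U([(159,88),(209,88),(125,135),(244,134),(130,400),(251,398),(47,264),(83,54),(355,50),(371,541),(90,544)])
x,T=fit(obj,pix,[.53,-.08,-1.57])
bo=np.array([[-30,110,20],[30,110,20],[30,-110,20],[-30,-110,20]])/1e3
bx,B=fit(bo,U([(655,235),(745,235),(750,578),(658,577)]),[.46,-.35,-1.57])
k=T(x)
print("knob",k[6])
print("knob tri",[ (f:=find(s,"leaf_knob")),find(t,"leaf_knob")])
print("knob proj scene",proj(s,k[6]), "base corners scene",proj(s,k[7:]))
np.savez("pose.npz",jig=x,blank=bx)
E
python3 fit.py
```

```text
[ 0.5433 -0.0723 -1.5697] [[-0.0005 -0.4581]
 [ 0.0173 -0.5839]
 [ 0.0674 -0.2383]
 [ 0.1587 -0.3369]
 [-0.0736  0.4069]
 [ 0.1317  0.4694]
 [-0.5499  0.3221]
 [-0.234  -0.4473]
 [ 0.2928 -0.2741]
 [ 0.5026  0.4469]
 [-0.3754  0.7327]]
[ 0.4527 -0.4018 -1.614 ] [[-0.1512 -0.4651]
 [ 0.0575  0.1349]
 [ 0.1767  0.2233]
 [-0.0781 -0.0032]]
knob [0.5432 0.0177 0.052 ]
knob tri [[(0.63, array([267.6224, 212.5056]))], [(0.65, array([279.0912, 199.488 ]))]]
knob proj scene [[248.0829 197.9147]] base corners scene [[283.3611 193.9362]
 [323.3578 215.9462]
 [250.2142 261.6697]
 [210.6868 231.491 ]]
```

Scene reprojection agrees. Moving toward the knob, turning the tool so that it closes along world x.

```bash
python3 -m crank '[8.5,-2.8,-2.1,0,0.125, 8.5,-3.0,-1.8,0,0.125, 8.5,-3.2,-1.4,0,0.125, 8.5,-3.3,-1.0,0,0.125, 8.5,-3.4,-0.6,0,0.125, 8.5,-3.5,-0.1,0,0.125, 8.5,-3.5,0.3,0,0.125, 8.5,-3.4,0.7,0,0.125]' 25
python3 -m crank '[8.5,-3.3,1.1,0,0.125, 8.5,-3.1,1.5,0,0.125, 8.5,-2.9,1.9,0,0.087, 8.5,-3,2.4,0,0, 8.5,-3,2.4,0,0, 8.5,-3,2.4,0,0, 8.5,-3,2.4,0,0, 8.5,0,0,0,0]'
```

```text
time_s: 1.87
position: [0.3021, 0.3158, 0.2315]
tool_rot: [[-0.325, 0.946, 0.0], [0.946, 0.325, 0.0], [0.0, 0.001, -1.0]]
ft_force: [1.0, 0.7, -0.1]
grip_width: 0.085
gripper_force: 0.0
time_s: 2.53
position: [0.4648, 0.1108, 0.2311]
tool_rot: [[0.005, 1.0, 0.001], [1.0, -0.005, -0.001], [-0.001, 0.001, -1.0]]
ft_force: [-0.1, 0.6, 1.1]
grip_width: 0.085
gripper_force: 0.0
```

```bash
python3 -m crank '[8.5,-2.5,2.0,2.3,0, 8.5,-2.5,2.0,2.3,0, 8.5,-2.2,2.0,2.3,0, 8.5,-2.2,1.8,2.3,0, 8.5,0,0,2.6,0, 8.5,0,0,2.5,0, 8.5,0,0,2.0,0, 8.5,0,0,2.0,0]'
python3 -m crank '[8.5,0,0,1.5,0, 8.5,0,0,0,0, 1.5,0,0,0,0, 1.5,0,0,0,0, 1.5,0,0,0,0, 1.5,0,0,0,0, 1.5,0,0,0,0, 1.5,0,0,0,0]' 25
python3 -c "
from h import *
save(optics.get_image('scene'),'s1')
i=cv2.imread('pics/s1.png');cv2.imwrite('pics/s1c.png',cv2.resize(i[120:290,180:350],None,fx=3,fy=3))"
```

```text
time_s: 3.2
position: [0.5391, 0.0214, 0.0471]
tool_rot: [[0.0, 1.0, -0.001], [1.0, -0.0, 0.0], [0.0, -0.001, -1.0]]
ft_force: [1.2, 0.3, -0.1]
grip_width: 0.085
gripper_force: 0.0
time_s: 3.87
position: [0.5444, 0.0212, 0.0355]
tool_rot: [[0.0, 1.0, 0.013], [1.0, -0.0, -0.001], [-0.001, 0.013, -1.0]]
ft_force: [15.5, 4.5, -2.6]
grip_width: 0.026
gripper_force: 25.0
```

View pics/s1c.png

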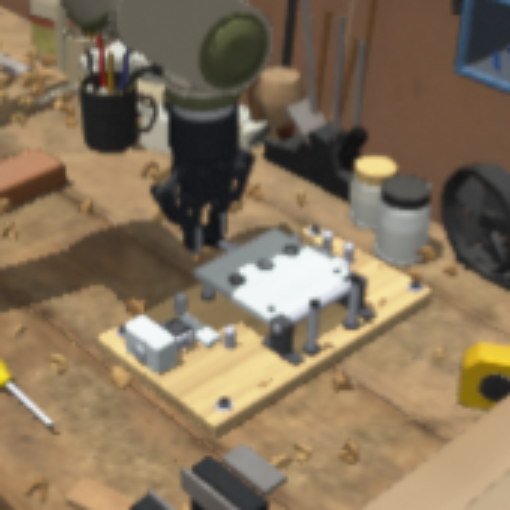

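The fingers hold the knob a bit off-centre (26 mm, 15 N side load); I'll re-centre and regrip.

```bash
python3 -m crank '[5,0,0,0,0, 5,0,0,0,0, 5,-0.4,0.6,0.3,0, 1.5,0,0,0,0, 1.5,0,0,0,0, 1.5,0,0,0,0, 1.5,0,0,0,0, 1.5,0,0,0,0]' 25
```

```text
time_s: 4.58
position: [0.5445, 0.017, 0.0303]
tool_rot: [[-0.0, 1.0, -0.002], [1.0, 0.0, -0.0], [-0.0, -0.002, -1.0]]
ft_force: [-4.1, -2.8, 3.5]
grip_width: 0.0264
gripper_force: 24.5
```

```bash
python3 -m crank '[1.5,-0.05,0,-1.36,0, 1.5,-0.17,0,-1.35,0, 1.5,-0.65,0,-2.64,0, 1.5,-1.06,0,-2.5,0, 1.5,-1.44,0,-2.3,0, 1.5,-1.79,0,-2.04,0, 1.5,-2.09,0,-1.73,0, 1.5,0,0,0,0]' 30
```

```text
time_s: 5.25
position: [0.5447, -0.0573, 0.1721]
tool_rot: [[0.002, 1.0, 0.0], [1.0, -0.002, -0.0], [-0.0, 0.0, -1.0]]
ft_force: [-7.1, 6.0, 7.0]
grip_width: 0.0261
gripper_force: 30.9
```

```bash
python3 -m crank '[1.5,-2.34,0,-1.38,0, 1.5,-2.53,0,-0.98,0, 1.5,-2.66,0,-0.57,0, 1.5,-2.71,0,-0.14,0, 1.5,-2.7,0,0.3,0, 1.5,-2.0,0,0.55,0, 1.5,0,0,0,0, 1.5,0,0,0,0]' 30
python3 -c "
from h import *
save(optics.get_image('scene'),'s2')
i=cv2.imread('pics/s2.png');cv2.imwrite('pics/s2c.png',cv2.resize(i[120:290,180:350],None,fx=3,fy=3))"
```

```text
time_s: 5.92
position: [0.5448, -0.2066, 0.1922]
tool_rot: [[0.002, 1.0, -0.0], [1.0, -0.002, -0.002], [-0.002, -0.0, -1.0]]
ft_force: [-6.0, -2.5, 7.8]
grip_width: 0.0264
gripper_force: 32.6
```

View pics/s2c.png

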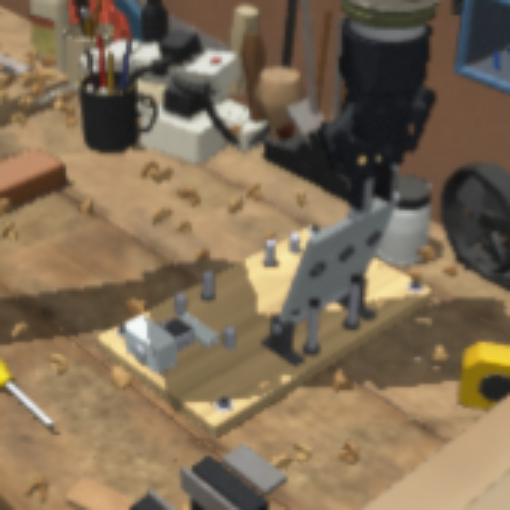

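The plate stands open past upright. Releasing the knob and heading for the blank.

```bash
python3 -m crank '[6,0,0,0,0, 6,0,0,0,0, 6,0,0,0,0, 6,0,0,-2.5,0, 8.5,0,0,-3,0, 8.5,-1.5,-0.7,-1.5,0.125, 8.5,-1.6,-0.5,0,0.125, 8.5,-1.6,-0.3,0,0.125]'
python3 -m crank '[8.5,-1.65,-0.1,0,0.125, 8.5,-1.65,0.1,0,0.125, 8.5,-1.6,0.3,0,0.125, 8.5,-1.6,0.5,0,0.125, 8.5,-1.5,0.7,0,0.125, 8.5,-1.4,0.9,0,0.125, 8.5,-1.3,1.1,0,0.125, 8.5,-1.1,1.2,0,0.125]'
python3 -m crank '[8.5,-1,1.3,0,0.114, 8.5,-0.8,1.4,0,0.125, 8.5,0,0,0,0, 8.5,0,0,0,0, 8.5,0,0,0,0, 8.5,0,0,0,0, 8.5,0,0,0,0, 8.5,0,0,0,0]'
python3 - <<'E'
from h import *
t=optics.get_image("top");s=optics.get_image("scene");save(t,"t3");save(s,"s3")
i=t["color"][145:270,235:400,::-1];a=cv2.resize(i,None,fx=4.8,fy=4.8,interpolation=cv2.INTER_CUBIC)
cv2.imwrite("pics/t3c.png",a)
b=cv2.resize(s["color"][180:270,200:335,::-1],None,fx=5.9,fy=5.9,interpolation=cv2.INTER_CUBIC);cv2.imwrite("pics/s3c.png",b)
E
```

```text
time_s: 6.63
position: [0.5247, -0.2499, 0.2627]
tool_rot: [[0.371, 0.929, 0.002], [0.929, -0.371, -0.001], [-0.0, 0.002, -1.0]]
ft_force: [0.2, -0.1, -0.3]
grip_width: 0.0852
gripper_force: 0.0
time_s: 7.3
position: [0.4685, -0.3705, 0.2615]
tool_rot: [[0.982, 0.189, 0.0], [0.189, -0.982, 0.0], [0.0, -0.0, -1.0]]
ft_force: [0.2, -0.4, -0.4]
grip_width: 0.0854
gripper_force: 0.0
time_s: 7.97
position: [0.4549, -0.3987, 0.2618]
tool_rot: [[0.999, -0.042, 0.0], [-0.042, -0.999, -0.0], [0.0, 0.0, -1.0]]
ft_force: [0.7, 1.5, -0.1]
grip_width: 0.0852
gripper_force: 0.0
```

View pics/t3c.png

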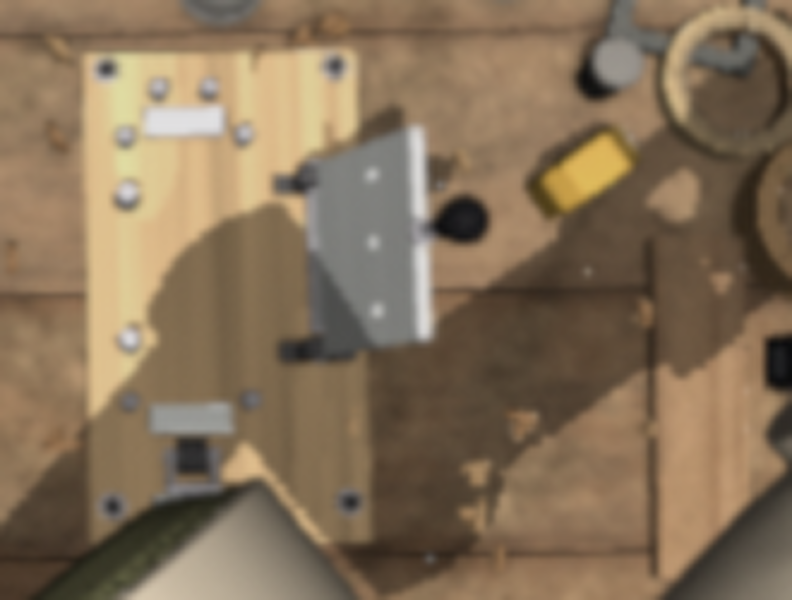

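View pics/s3c.png

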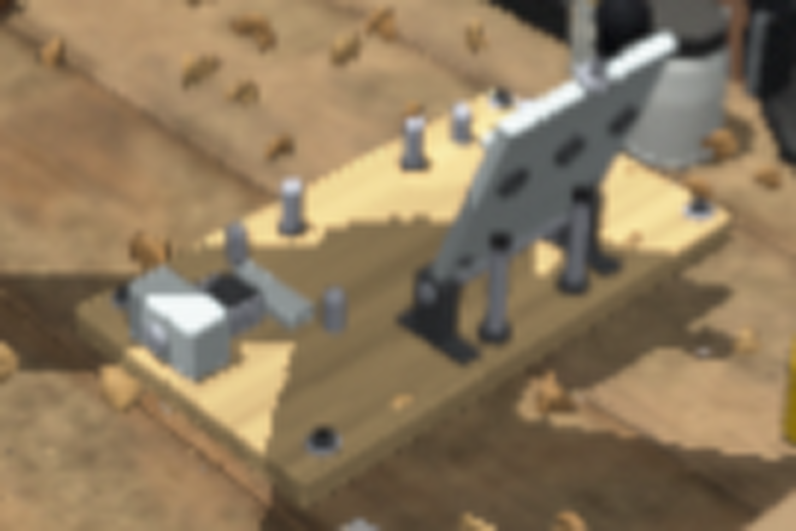

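The plate rests on its stops and the nest is free. Refine the jig pose using both cameras and print the corrections to the blank.

Run:
```python
from h import *
from scipy.optimize import least_squares
np.set_printoptions(precision=3,suppress=True)
t=optics.get_image("top");s=optics.get_image("scene")
U=lambda p:(np.array(p,float)+.5)/4.8-.5+[235,145]
V=lambda p:(np.array(p,float)+.5)/5.9-.5+[200,180]
ot=np.array([[-16,116,42],[16,116,42],[-38,85,42],[38,85,42],[-38,-85,42],[38,-85,42],[-38,45,48],[-38,-45,48]])/1e3
pt=U([(159,88),(209,88),(125,135),(244,134),(130,400),(251,398),(126,194),(129,339)])
os=np.array([[-38,-45,48],[-38,45,48],[-38,85,42],[-38,-85,42],[38,-85,42],[-65,-175,18],[115,-175,18],[115,145,18]])/1e3
ps=V([(292,183),(414,122),(461,107),(237,228),(334,290),(80,310),(303,490),(730,215)])
def T(o,x):
    c,n=np.cos(x[2]),np.sin(x[2]);return o@np.array([[c,-n,0],[n,c,0],[0,0,1]]).T+[x[0],x[1],0]
for nm,f in dict(top=lambda x:proj(t,T(ot,x))-pt,scene=lambda x:proj(s,T(os,x))-ps,both=lambda x:np.r_[proj(t,T(ot,x))-pt,proj(s,T(os,x))-ps]).items():
    r=least_squares(lambda x:f(x).ravel(),[.543,-.072,-1.57],loss="soft_l1",f_scale=.5);print(nm,r.x*[1,1,1]);
print(r.fun.reshape(-1,2)[8:])
```

```text
top [ 0.543 -0.072 -1.569]
scene [ 0.544 -0.075 -1.565]
both [ 0.544 -0.073 -1.562]
[[-0.418  0.399]
 [-0.856  0.156]
 [-0.455 -0.216]
 [-0.655 -0.644]
 [-0.327 -0.052]
 [-2.078 -0.275]
 [ 0.111 -0.748]
 [ 0.217 -0.236]]
```

```bash
python3 -m crank '[8.5,0,0.3,4,0, 8.5,0,0,4,0, 8.5,0,0,4,0, 8.5,0,0,4,0, 8.5,0,0,3.5,0, 8.5,0,0,3,0, 8.5,0,0,2,0, 8.5,0,0,0,0]'
```

```text
time_s: 8.83
position: [0.4531, -0.4005, 0.0126]
tool_rot: [[0.999, -0.043, -0.005], [-0.043, -0.999, 0.006], [-0.005, -0.006, -1.0]]
ft_force: [-0.2, 0.5, -0.8]
grip_width: 0.0846
gripper_force: 0.0
```

```bash
python3 -m crank '[7,0,0,0,0, 7,0,0,0,0, 7,0,0,0.2,0, 7,0,0,0.2,0, 7,0,0,0.2,0, 7,0,0,0.2,0, 7,0,0,0.2,0, 7,0,0,0,0]'
```

```text
time_s: 9.5
position: [0.4544, -0.4021, 0.0064]
tool_rot: [[0.999, -0.043, -0.0], [-0.043, -0.999, 0.0], [-0.0, -0.0, -1.0]]
ft_force: [0.0, -0.5, -0.3]
grip_width: 0.07
gripper_force: 0.0
```

```bash
python3 -m crank '[7,0,0,0.15,0, 7,0,0,0.15,0, 7,0,0,0.1,0, 7,0,0,0.1,0, 7,0,0,0.1,0, 7,0,0,0,0, 7,0,0,0,0, 7,0,0,0,0]'
```

```text
time_s: 10.17
position: [0.4545, -0.4023, 0.0008]
tool_rot: [[0.999, -0.043, 0.0], [-0.043, -0.999, -0.0], [0.0, 0.0, -1.0]]
ft_force: [-0.2, 0.0, -0.7]
grip_width: 0.0698
gripper_force: 0.0
```

```bash
python3 -m crank '[7,0,0,0.1,0, 7,0,0,0.1,0, 7,0,0,0.1,0, 7,0,0,0,0, 7,0,0,0,0, 7,0,0,0,0, 7,0,0,0,0, 7,0,0,0,0]'
```

```text
time_s: 10.83
position: [0.4545, -0.4022, -0.0022]
tool_rot: [[0.999, -0.043, 0.0], [-0.043, -0.999, -0.0], [0.0, 0.0, -1.0]]
ft_force: [-0.5, -0.4, 0.0]
grip_width: 0.0704
gripper_force: 0.0
```

```bash
python3 -m crank '[4,0,0,0,0, 4,0,0,0,0, 4,0,0,0,0, 4,0,0,0,0, 4,0,0,0,0, 4,0,0,0,0, 4,0,0,0,0, 4,0,0,0,0]' 50
```

```text
time_s: 11.5
position: [0.4546, -0.4023, -0.0019]
tool_rot: [[0.999, -0.043, 0.0], [-0.043, -0.999, -0.0], [0.0, 0.0, -1.0]]
ft_force: [-0.3, 1.0, 4.7]
grip_width: 0.0586
gripper_force: 55.3
```

```bash
python3 -m crank '[4,0,0,-1.5,0, 4,0,0,-3.5,0, 4,0,0,-4,0, 4,0,0,-4,0, 4,0,0,-4,0, 4,0,0,-4,0, 4,0,0,-4,0, 4,0,0,-1.5,-0.047]'
python3 -m crank '[4,1,-3.2,0,0, 4,1.1,-3.8,0,0, 4,1.1,-3.8,0,0, 4,1.1,-3.8,0,0, 4,1.1,-3.8,0,0, 4,1.1,-3.8,0,0, 4,1.1,-3.8,0,0, 4,0.9,-3.5,0,0]'
```

```text
time_s: 12.17
position: [0.4551, -0.4029, 0.2684]
tool_rot: [[1.0, 0.004, 0.005], [0.004, -1.0, -0.006], [0.005, 0.006, -1.0]]
ft_force: [0.4, -0.6, -0.9]
grip_width: 0.0591
gripper_force: 54.8
time_s: 12.83
position: [0.5384, -0.1046, 0.2622]
tool_rot: [[1.0, 0.004, -0.001], [0.004, -1.0, 0.001], [-0.001, -0.001, -1.0]]
ft_force: [0.9, 0.0, -1.2]
grip_width: 0.0588
gripper_force: 54.7
```

```bash
python3 -m crank '[4,0.3,-1.6,0,0, 4,0.3,-1.6,0,0, 4,0,0,3.5,0, 4,0,0,3.8,0, 4,0,0,3.8,0, 4,0,0,3.8,0, 4,0,0,0,0, 4,0,0,0,0]'
python3 - <<'E'
from h import *
t=optics.get_image("top");s=optics.get_image("scene");save(t,"t4");save(s,"s4")
i=t["color"][150:265,240:325,::-1];a=cv2.resize(i,None,fx=5,fy=5,interpolation=cv2.INTER_CUBIC)
b=cv2.resize(s["color"][165:265,195:255+65,::-1],None,fx=3.1,fy=3.1,interpolation=cv2.INTER_CUBIC)
c=np.zeros((575,800,3),np.uint8);c[:a.shape[0],:a.shape[1]]=a;b=b[:,:375];c[:b.shape[0],425:425+b.shape[1]]=b
cv2.imwrite("pics/c4.png",c)
print(env.observe()["position"])
E
```

```text
time_s: 13.5
position: [0.5437, -0.0747, 0.113]
tool_rot: [[1.0, 0.004, -0.004], [0.004, -1.0, 0.001], [-0.004, -0.001, -1.0]]
ft_force: [0.3, -0.3, -0.7]
grip_width: 0.059
gripper_force: 55.6
[ 0.54537859 -0.07531808  0.11589002]
```

View pics/c4.png

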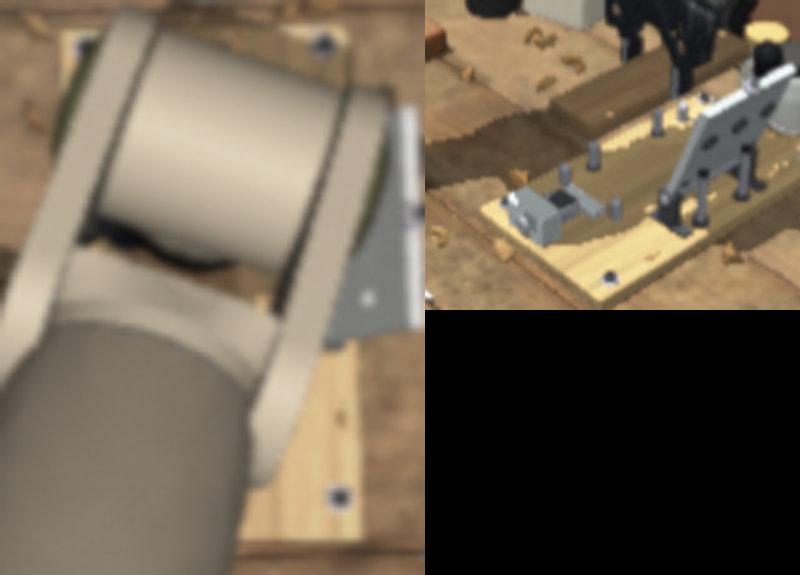

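The arm hides the blank from above; in the scene view the blank's near end is visible at crop (552,98), (590,116), (594,135). Check by prediction.

Run:
```python
from h import *
np.set_printoptions(precision=2,suppress=True)
s=optics.get_image("scene")
o=env.observe();p=o["position"];print(p)
c=np.array([p[0]-.0007,p[1],p[2]+.002])
# near end corners: jig-left top, jig-right top, right bottom
for d in [(-.110,.03,.02),(-.110,-.03,.02),(-.110,-.03,0),(-.110,.03,0)]:
    q=proj(s,c+np.array(d))[0]; print(d,q,(q-[195,165]+.5)*3.1+[424.5,-.5])
for d in [(.001,0,0),(0,.001,0),(0,0,.001)]:
    print(d,(proj(s,c+np.array(d))-proj(s,c))[0]*3.1)
```

```text
[ 0.55 -0.08  0.12]
(-0.11, 0.03, 0.02) [234.5  195.36] [548.51  95.18]
(-0.11, -0.03, 0.02) [248.24 203.94] [591.08 121.76]
(-0.11, -0.03, 0) [248.26 209.8 ] [591.14 139.93]
(-0.11, 0.03, 0) [234.66 201.11] [549.   112.99]
(0.001, 0, 0) [ 0.73 -0.36]
(0, 0.001, 0) [-0.71 -0.4 ]
(0, 0, 0.001) [ 0.03 -0.86]
```

```bash
python3 -m crank '[4,-0.1,-0.17,0,0, 4,0,0,2.5,0, 4,0,0,2.2,0, 4,0,0,1.5,0, 4,0,0,0.7,0, 4,0,0,0.2,0, 4,0,0,0,0, 4,0,0,0,0]'
```

```text
time_s: 14.32
position: [0.5439, -0.0734, 0.044]
tool_rot: [[1.0, 0.004, 0.002], [0.004, -1.0, -0.001], [0.002, 0.001, -1.0]]
ft_force: [-0.5, 0.0, -1.9]
grip_width: 0.0591
gripper_force: 55.7
```

```bash
python3 -m crank '[4,0,0,0.15,0, 4,0,0,0.15,0, 4,0,0,0.1,0, 4,0,0,0.1,0, 4,0,0,0.1,0, 4,0,0,0,0, 4,0,0,0,0, 4,0,0,0,0]'
```

```text
time_s: 14.98
position: [0.5436, -0.0733, 0.0369]
tool_rot: [[1.0, 0.004, 0.001], [0.004, -1.0, -0.0], [0.001, 0.0, -1.0]]
ft_force: [3.3, 0.1, 1.1]
grip_width: 0.0589
gripper_force: 56.2
```

Contact with the roller (pushes up and toward the end dowels). Continue down slowly.

```bash
python3 -m crank '[4,0,0,0.15,0, 4,0,0,0.15,0, 4,0,0,0.1,0, 4,0,0,0,0, 4,0,0,0,0, 4,0,0,0,0, 4,0,0,0,0, 4,0,0,0,0]'
```

```text
time_s: 15.65
position: [0.5433, -0.0732, 0.0327]
tool_rot: [[1.0, 0.004, 0.0], [0.004, -1.0, -0.0], [0.0, 0.0, -1.0]]
ft_force: [4.3, -0.6, -0.5]
grip_width: 0.0585
gripper_force: 56.0
```

```bash
python3 -m crank '[4,0,0,0.15,0, 4,0,0,0.15,0, 4,0,0,0.15,0, 4,0,0,0.1,0, 4,0,0,0,0, 4,0,0,0,0, 4,0,0,0,0, 4,0,0,0,0]'
```

```text
time_s: 16.32
position: [0.5432, -0.0732, 0.0272]
tool_rot: [[1.0, 0.004, 0.0], [0.004, -1.0, -0.0], [0.0, 0.0, -1.0]]
ft_force: [4.4, -1.6, -1.0]
grip_width: 0.059
gripper_force: 55.8
```

```bash
python3 -m crank '[4,0,0,0.15,0, 4,0,0,0.1,0, 4,0,0,0.1,0, 4,0,0,0.1,0, 4,0,0,0,0, 4,0,0,0,0, 4,0,0,0,0, 4,0,0,0,0]'
```

```text
time_s: 16.98
position: [0.5432, -0.0732, 0.024]
tool_rot: [[1.0, 0.004, 0.001], [0.004, -1.0, -0.0], [0.001, 0.0, -1.0]]
ft_force: [-0.8, -0.9, 13.4]
grip_width: 0.0585
gripper_force: 57.4
```

Seated on its rests. Release, rise, close the fingers and press from above.

```bash
python3 -m crank '[7.5,0,0,0,0, 7.5,0,0,0,0, 7.5,0,0,0,0, 7.5,0,0,-2,0, 7.5,0,0,-3.5,0, 0,-3,0,-3,0, 0,-3.3,0,0,0, 0,-3.2,0,0,0]'
python3 -m crank '[0,0,0,0,0, 0,0,0,0,0, 0,0,0,2,0, 0,0,0,1.5,0, 0,0,0,1,0, 0,0,0,0.8,0, 0,0,0,0,0, 0,0,0,0,0]'
```

```text
time_s: 17.65
position: [0.4477, -0.0733, 0.1081]
tool_rot: [[1.0, 0.004, 0.002], [0.004, -1.0, -0.001], [0.002, 0.001, -1.0]]
ft_force: [-0.1, -0.4, -0.1]
grip_width: 0.0396
gripper_force: 0.0
time_s: 18.32
position: [0.4492, -0.0736, 0.054]
tool_rot: [[1.0, 0.004, -0.001], [0.004, -1.0, 0.0], [-0.001, -0.0, -1.0]]
ft_force: [-0.4, -0.7, -0.5]
grip_width: 0.0001
gripper_force: 0.0
```

```bash
python3 -m crank '[0,0,0,0.3,0, 0,0,0,0.2,0, 0,0,0,0.15,0, 0,0,0,0.1,0, 0,0,0,0.1,0, 0,0,0,0,0, 0,0,0,0,0, 0,0,0,0,0]'
python3 - <<'E'
from h import *
t=optics.get_image("top");save(t,"t5")
E
```

```text
time_s: 18.98
position: [0.4488, -0.0736, 0.046]
tool_rot: [[1.0, 0.004, 0.0], [0.004, -1.0, -0.0], [0.0, 0.0, -1.0]]
ft_force: [-2.0, 1.3, 5.0]
grip_width: -0.0
gripper_force: 2.9
```

Top is at 46 mm under 5 N: seated at this end. Press the middle and probe the far end.

```bash
python3 -m crank '[0,0,0,-1.5,0, 0,3.2,0,0,0, 0,3.2,0,0,0, 0,3.2,0,0,0, 0,0,0,1.2,0, 0,0,0,0.3,0, 0,0,0,0.1,0, 0,0,0,0,0]'
python3 -m crank '[0,0,0,0,0, 0,0,0,-1.5,0, 0,2.7,0,0,0, 0,2.7,0,0,0, 0,2.6,0,1.2,0, 0,0,0,0.3,0, 0,0,0,0,0, 0,0,0,0,0]'
```

```text
time_s: 19.7
position: [0.5467, -0.0735, 0.0461]
tool_rot: [[1.0, 0.004, 0.006], [0.004, -1.0, -0.001], [0.006, 0.001, -1.0]]
ft_force: [5.9, 1.7, 7.3]
grip_width: 0.0001
gripper_force: 3.6
time_s: 20.37
position: [0.6266, -0.0732, 0.0461]
tool_rot: [[1.0, 0.004, 0.006], [0.004, -1.0, -0.001], [0.006, 0.001, -1.0]]
ft_force: [5.1, -0.0, 5.7]
grip_width: 0.0
gripper_force: 3.3
```

All three points read 46 mm, so the blank is level. Rise and turn back for the knob.

```bash
python3 -m crank '[0,0,0,-2,0, 0,0,0,-3,-0.125, 0,0,0,-3,-0.125, 0,0,0,-3,-0.125, 0,0,0,-3,-0.125, 0,0,0,-3,-0.125, 0,0,0,-3,-0.125, 0,0,0,-2.5,-0.125]'
python3 -m crank '[6,0,0,0,-0.125, 6,0,0,0,-0.125, 6,0,0,0,-0.125, 6,0,0,0,-0.125, 6,0,0,0,-0.125, 6,0,0,0,-0.067, 6,0,0,0,0, 6,0,0,0,0]'
python3 - <<'E'
from h import *
t=optics.get_image("top");save(t,"t6");s=optics.get_image("scene");save(s,"s6")
i=t["color"][150:265,240:345,::-1];a=cv2.resize(i,None,fx=5,fy=5,interpolation=cv2.INTER_CUBIC)
cv2.imwrite("pics/t6c.png",a)
k=np.array([.5445,-.2101,.212]);print(proj(t,k),proj(s,k),find(t,"leaf_knob"),find(s,"leaf_knob"))
E
```

```text
time_s: 21.03
position: [0.624, -0.0728, 0.2716]
tool_rot: [[0.633, 0.774, 0.0], [0.774, -0.633, -0.0], [0.0, 0.0, -1.0]]
ft_force: [0.6, -0.1, -0.2]
grip_width: -0.0004
gripper_force: 0.0
time_s: 21.7
position: [0.6243, -0.0729, 0.2693]
tool_rot: [[0.002, 1.0, -0.001], [1.0, -0.002, 0.0], [0.0, -0.001, -1.0]]
ft_force: [0.1, 0.7, 0.2]
grip_width: 0.0601
gripper_force: 0.0
[[331.00558049 190.4155425 ]] [[304.43742499 182.13741552]] [(0.83, array([311.808 , 193.6128])), (0.51, array([303.5136, 211.3152]))] [(0.63, array([295.1168, 202.2144])), (0.53, array([276.2752, 230.2848]))]
```

View pics/t6c.png

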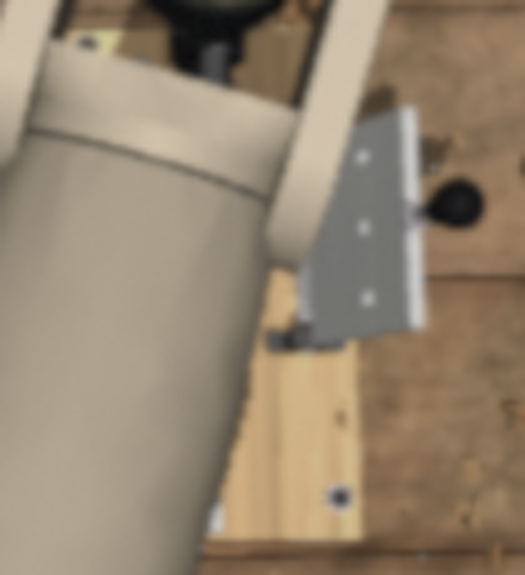

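The knob shows at full-image (332,190), within a pixel of prediction. Going over it and gripping.

```bash
python3 -m crank '[6,-3.4,-2,0,0, 6,-3.5,-2,0,0, 6,-3.5,-2,0,0, 6,-3.4,-2,0,0, 6,0,0,2.5,0, 6,0,0,2.5,0, 6,0,0,2.5,0, 6,0,0,0,0]'
python3 -m crank '[6,0,0,0,0, 1.5,0,0,0,0, 1.5,0,0,0,0, 1.5,0,0,0,0, 1.5,0,0,0,0, 1.5,0,0,0,0, 1.5,0,0,0,0, 1.5,0,0,0,0]' 30
```

```text
time_s: 22.57
position: [0.5429, -0.2101, 0.1902]
tool_rot: [[0.002, 1.0, -0.007], [1.0, -0.001, 0.005], [0.005, -0.007, -1.0]]
ft_force: [-0.1, 0.3, -1.3]
grip_width: 0.06
gripper_force: 0.0
time_s: 23.23
position: [0.5448, -0.211, 0.1965]
tool_rot: [[-0.0, 1.0, 0.001], [1.0, 0.0, -0.002], [-0.002, 0.001, -1.0]]
ft_force: [-3.7, -0.0, 6.2]
grip_width: 0.0262
gripper_force: 29.2
```

```bash
python3 -m crank '[1.5,1.3,0,-0.45,0, 1.5,1.32,0,-0.27,0, 1.5,2.7,0,-0.3,0, 1.5,2.71,0,0.14,0, 1.5,2.66,0,0.57,0, 1.5,2.53,0,0.98,0, 1.5,2.34,0,1.38,0, 1.5,0,0,0,0]' 30
```

```text
time_s: 23.9
position: [0.5445, -0.05, 0.1734]
tool_rot: [[-0.004, 1.0, 0.0], [1.0, 0.004, 0.003], [0.003, 0.0, -1.0]]
ft_force: [-1.7, 5.4, 6.7]
grip_width: 0.0258
gripper_force: 31.7
```

```bash
python3 -m crank '[1.5,2.0,0,1.73,0, 1.5,1.75,0,2.04,0, 1.5,1.4,0,2.3,0, 1.5,1.06,0,2.5,0, 1.5,0.37,0,1.3,0, 1.5,0.28,0,1.3,0, 1.5,0,0,0,0, 1.5,0,0,0,0]' 30
```

```text
time_s: 24.57
position: [0.5444, 0.0153, 0.0622]
tool_rot: [[-0.001, 1.0, -0.001], [1.0, 0.001, 0.002], [0.003, -0.001, -1.0]]
ft_force: [-1.1, 7.7, -0.8]
grip_width: 0.0257
gripper_force: 32.0
```

```bash
python3 -m crank '[1.5,0.15,0,0.6,0, 1.5,0.1,0,0.6,0, 1.5,0.05,0,0.5,0, 1.5,0.05,0,0.4,0, 1.5,0,0,0.2,0, 1.5,0,0,0,0, 1.5,0,0,0,0, 1.5,0,0,0,0]' 30
```

```text
time_s: 25.23
position: [0.5445, 0.0172, 0.0394]
tool_rot: [[0.0, 1.0, -0.001], [1.0, -0.0, 0.001], [0.001, -0.001, -1.0]]
ft_force: [-2.2, 5.2, -0.8]
grip_width: 0.0259
gripper_force: 31.8
```

```bash
python3 -m crank '[1.5,0,0,0.1,0, 1.5,0,0,0.1,0, 1.5,0,0,0.1,0, 1.5,0,0,0.1,0, 1.5,0,0,0,0, 1.5,0,0,0,0, 1.5,0,0,0,0, 1.5,0,0,0,0]' 30
```

```text
time_s: 25.9
position: [0.5445, 0.0171, 0.0355]
tool_rot: [[0.0, 1.0, -0.001], [1.0, -0.0, 0.001], [0.001, -0.001, -1.0]]
ft_force: [-1.7, 5.4, -1.2]
grip_width: 0.0261
gripper_force: 31.8
```

```bash
python3 -m crank '[1.5,0,0,0.1,0, 1.5,0,0,0.1,0, 1.5,0,0,0.1,0, 1.5,0,0,0.1,0, 1.5,0,0,0,0, 1.5,0,0,0,0, 1.5,0,0,0,0, 1.5,0,0,0,0]' 30
```

```text
time_s: 26.57
position: [0.5446, 0.0169, 0.0335]
tool_rot: [[-0.0, 1.0, 0.001], [1.0, 0.0, -0.0], [-0.0, 0.001, -1.0]]
ft_force: [-8.4, 3.6, 19.1]
grip_width: 0.0259
gripper_force: 33.6
```

The plate bears on its buttons (19 N). Release, rise clear and look.

```bash
python3 -m crank '[1.5,0,0,-0.1,0, 7,0,0,0,0, 7,0,0,0,0, 7,0,0,0,0, 7,0,0,0,0, 7,0,0,-2,0, 7,0,0,-3,0, 7,0,0,-3.5,0]'
python3 -m crank '[7,0,0,-3.5,0, 7,3,0,-2,0, 7,4,0,0,0, 7,4,0,0,0, 7,4,0,0,0, 7,4,0,0,0, 7,4,0,0,0, 7,0,0,0,0]'
python3 - <<'E'
from h import *
t=optics.get_image("top");save(t,"t7");s=optics.get_image("scene");save(s,"s7")
a=cv2.resize(t["color"][150:265,238:323,::-1],None,fx=5,fy=5,interpolation=cv2.INTER_CUBIC)
b=cv2.resize(s["color"][180:270,205:330,::-1],None,fx=3,fy=3,interpolation=cv2.INTER_CUBIC)
c=np.zeros((575,800,3),np.uint8);c[:a.shape[0],:a.shape[1]]=a;c[:b.shape[0],425:425+b.shape[1]]=b
cv2.imwrite("pics/c7.png",c)
E
```

```text
time_s: 27.23
position: [0.5441, 0.0168, 0.1172]
tool_rot: [[0.0, 1.0, -0.003], [1.0, -0.0, 0.0], [0.0, -0.003, -1.0]]
ft_force: [0.6, -1.1, -0.5]
grip_width: 0.07
gripper_force: 0.0
time_s: 27.9
position: [0.5439, 0.2527, 0.1722]
tool_rot: [[-0.006, 1.0, 0.0], [1.0, 0.006, 0.002], [0.002, 0.0, -1.0]]
ft_force: [-0.6, -0.2, 0.6]
grip_width: 0.0696
gripper_force: 0.0
```

View pics/c7.png

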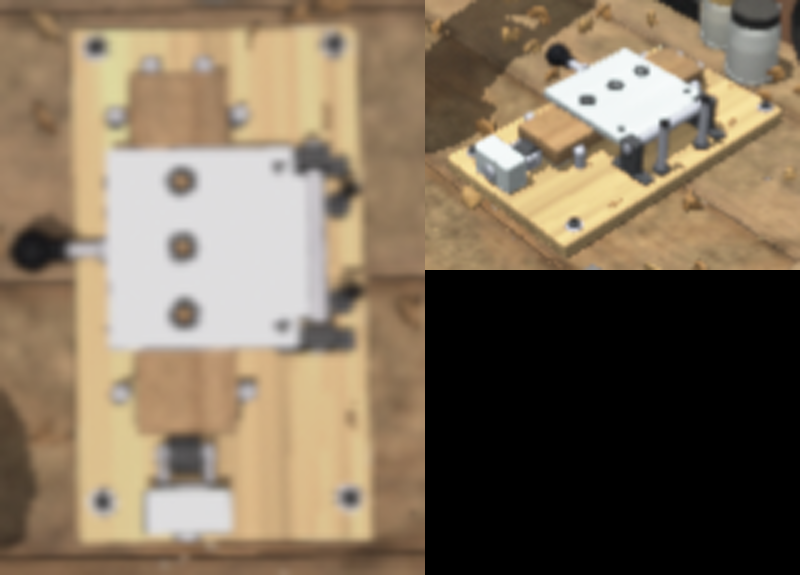

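The blank sits between the dowels, against the end dowels at (150–205,66) and behind the roller at (185,455). The plate is closed and level, and the knob at (37,248) is free.

```bash
python3 -c "
from rig import env
print(env.close_job())"
```

```text
the job is handed in; nothing more can be done
None
```

The blank is seated level in the nest behind the roller, the bushing plate was lowered by the knob and is fully closed, and the job was handed in at about 28 s on the robot clock; no verdict came back.

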